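# Lock the squeeze-tab lid onto a storage canister

### The job

Close the steel canister with its loose black lid: squeeze the lid's two grip tabs together, set it into the mouth, press it down on the sprung seal and turn it clockwise (seen from above) to its stop, then let go so that both tabs spring fully out and the lid stays locked down. Feel for the seat and the stop and do not force the lid against the canister; leave the crockery around it alone.

Things in the scene. Friction and masses are not known exactly. Their poses are not given: they have to be found in the camera images.
- lid: Loose black lid, 0.2 to 0.33 kg, upright on its plug on the table. Origin: centre of the plug's underside; z up. Plug 59 mm diameter, z 0 to 14 mm (lowest 4 mm tapers to 52). Disc 79 mm diameter, z 14 to 24. Fixed H-shaped handle on top, z 24 to 52: block 48 (x) x 30 (y) mm with cheeks 4 mm thick at x = +-24, y -32 to 32. In its recesses at +y and -y, grey grip tabs. The same turned half round.
- lid_grip (a point): On the lid's axis, 46 mm above its origin: where to grip, from above, fingers closing along the lid's y with 15 to 30 N. The grip tabs are upright plates 36 mm wide (x), 26 to 55 mm above the lid's origin, in recesses 44 mm wide between the cheeks; their flat outer faces are 64 mm apart when free, 52 mm fully squeezed. Axes as the lid's.
- tab_a (a joint): Squeeze of the lid's +y tab: 0 m free, 0.006 fully in; spring 4 N at first, 10 N fully in. The tab carries a latch pawl 5 mm wide that sticks out of the disc's rim in the same direction, 19 to 23.5 mm above the lid's origin, to 45 mm from the axis when free, 39 mm (inside the rim) when squeezed. Near 0 again on a locked lid.
- tab_b (a joint): The same for the lid's -y tab and its pawl.
- lid_lug (a point): Middle of one of the lid's two lugs across from each other, 12 mm wide, 4 mm thick, sticking out of the disc's lower edge to 49 mm from the axis at 110 and 290 degrees (counter-clockwise from the lid's x, seen from above), so 20 degrees counter-clockwise of the pawls. This point: 110 degrees, 44 mm from the axis, 16 mm above the lid's origin.
- canister: Round steel canister 120 mm in diameter, fixed on a 160 x 160 x 15 mm wooden board; it does not move. Origin: centre of the board's underside, on the table; z up. A lid pressed hard down has its origin 111 mm above this one; a locked lid is 0 to 2 mm higher, an unlocked one 5 mm higher, on the sprung seal.
- mouth (a point): Centre of the canister's mouth, a 62 mm bore, at its rim (the hard seat for the lid's disc), 125 mm above the table. Around it a black rubber seal ring, 73 to 78 mm wide, stands 5 mm proud on springs: about 5 N at first, 10 N when the disc meets the rim; a press of 12 to 20 N holds it there, over 55 N of contact is forcing. Axes as the canister's.
- keepers (a point): On the mouth's axis, 133 mm above the table. The collar has 2 hooks, one each side, 22 mm wide, from outside to 41.5 mm from the axis, 5.5 to 11 mm above the rim. Lugs of a lid held pressed down turn clockwise in under them to a stop wall. They are at about 111 and 291 degrees from the canister's x, but the collar sits turned up to 22 degrees either way, not shown by this pose.
- lock_axis (a point): On the mouth's axis, 180 mm above the table. At the stop, lid's y is parallel to canister's y, give or take the collar's 22 degrees. The lid goes in with its y 25 to 140 degrees counter-clockwise of the stop. Only with squeezed tabs does it turn past the keepers (0.1 to 0.3 N m; 1 N m at the stop is plenty); the pawls spring out past their clockwise ends in the last 3 degrees before the stop.
- mug: White mug, 85 mm high; origin under its centre. Not part of the work.
- bowl: Green glass bowl, 124 mm wide, 55 mm high; origin under its centre. Not part of the work.
- candlestick: Dark metal candlestick, 145 mm high, 80 mm foot; origin under its centre. Not part of the work.
- vase: Terracotta vase, 105 mm high; origin under its centre. Not part of the work.
There are look-alikes about, which are no part of the job. Leave any blue look-alike of the lid alone.

How it is judged:
By the outcome, as a careful person would: the job done as asked, in the order asked, and still so for the second after the job is handed in, with the robot touching nothing.
It also fails if it takes over 72 s, if anything falls off the work surface, if the arm or the gripper's body presses on something with over 40 N, if the wrist force passes 120 N, or if a joint passes its speed limit or range.

### The arm

A 6-joint arm with a two-finger parallel gripper is mounted at the origin on the work surface. World frame = base frame: x ahead of the robot, y to its left, z up, the work surface at z = 0. Lengths are in m, angles in rad, forces in N, time in s.
With the tool pointing down it reaches from about 0.275 to 0.825 m from the base axis. Payload 4.9 kg.
Tool frame: the origin (TCP) lies midway between the tips of the shut fingers; the grasp point (between the pads) lies 19 mm behind it (grip_point_offset is the distance from the TCP to the grasp point, in m); z points along the fingers, y is the line along which they close (so a half turn about z gives the same grasp; the last joint's range is limited). The gripper opens to 85 mm and grips with 20 to 120 N. Pads are 22 mm wide; open, the fingers measure 114 mm over their backs; the gripper's body (76 mm by 85 mm) begins 54 mm behind the grasp point. The pads swing forward as they close: fully open they stand 13 mm farther back than shut.
Start: joints at [1.047, 0.326, -0.193, 1.052, 0, 1.437], TCP at [0.209, 0.509, 0.231] pointing down, gripper open.
Joint ranges: [-2.65, 2.65], [-0.97, 1.79], [-1.3, 1.35], [-1.93, 2.1], [-1.47, 1.37], [-3.14, 3.14]. Speed limits (rad/s): [2.57, 2.57, 3.14, 3.14, 3.14, 3.14].

### API

Orientations are given as a rotation vector (axis times angle).
In Python, from cell import * gives the robot as it stands. Calls block until the motion is done:
- movep(position, orientation): joint-space move of the TCP to a pose.
- move_l(position, velocity=0.15, rot=None, until_force=None): straight line of the TCP; rot=None keeps the orientation; velocity is the mean speed in m/s. With until_force (N) it stops when the force on the tool has changed by that much, and returns True; else False.
- set_joints(angles): joint-space move.
- let_go() and grab(newtons=None): open the fingers fully, or close them until they stop; newtons is the grip in N (None keeps the last).
- sleep(seconds).
- ik(position, orientation): joint angles nearest the present ones, or None.
- get_state(): the state.
- grab_frame(name): name is "scene" or "top" or "wrist"; returns a dict with "img" (480x640x3 uint8, red, green, blue), "fx", "fy", "cx", "cy" (pixels), "cam_to_world" (4x4, takes a point from camera to world coordinates); the wrist camera has in their place "T_tool_cam" (4x4, takes a point from camera to tool coordinates, whose origin is the TCP and whose axes are the flange's). Camera axes: x right, y down, z forward; pixel columns grow to the right and rows downward; lengths in m; the calibration is good to about 2 mm. A picture is of the moment at which its call begins: read the wrist's pose just before it. There is no depth.
A pose or a line that the arm cannot do raises MotionError and nothing moves.
- sign_off(): hands the job in; it is judged then, once.
Trained networks look in the newest picture that a camera, given by its name, has taken for a name from the list of things; names that differ only in an ending like _2 or _b are one class to them, and where a whole thing is asked for, a point or a joint stands for the part that bears it (a point fixed in the world has none). Each returns a list of dicts, best first, with "score" (0 to 1); they miss things now and then, are a little off and sometimes report something else, mostly with a low value. They report only what shows in the picture. A call takes as long as a camera call. They do not tell look-alikes from the thing itself.
- spot_in(camera, name): "centre" ([column, row] in pixels, amid what is visible of it).
- silhouettes(camera, name): "mask" (480x640 bool, what is visible of it) and "centre" ([column, row] in pixels, amid what is visible of it).
- tip_of(camera, name): "centre" ([column, row] in pixels: a listed point, or the origin of a listed thing).
The state is a dict: "clock": time; "q": joint angles; "joint_velocities": joint speeds; "tau": joint torques, N m; "position": TCP position; "eef_rot": TCP orientation; "contact_force": force on the tool from outside, world axes, zero at the start; "wrist_torque": the same for the moment, N m; "finger_gap": opening from 0.0 (shut) to 1.0 (fully open); "grasp_force": force on a finger pad.
Only numpy, scipy, OpenCV 4.12 (cv2) and the standard library are available. Lean on these libraries where they do the work, as an engineer would, in place of code of your own. Each camera call takes 0.05 s, during which the arm holds its last target. There are 200 camera calls.

## Working session

There is one attempt and no reset: what is moved stays moved. The work goes in short steps, each a Python script; the robot and the scene stay as the last script left them, time stands still between calls to the robot, and variables do not carry over. Pictures are saved under pics/ and viewed, at most 10 in all, crops included, and the job is handed in when it is done.

```bash
mkdir -p pics; ls; cat > h.py <<'E'
from cell import *
import numpy as np, cv2
from scipy.spatial.transform import Rotation as R
def save(f,name): cv2.imwrite('pics/'+name+'.png', f['img'][:,:,::-1])
def ray(f,px,T=None):
    T=np.array(f['cam_to_world']) if T is None else T
    d=T[:3,:3]@np.array([(px[0]-f['cx'])/f['fx'],(px[1]-f['cy'])/f['fy'],1.]); return T[:3,3],d
def at_z(f,px,z,T=None):
    o,d=ray(f,px,T); return o+d*(z-o[2])/d[2]
def wristT(f,s):
    M=np.eye(4); M[:3,:3]=R.from_rotvec(s['eef_rot']).as_matrix(); M[:3,3]=s['position']; return M@np.array(f['T_tool_cam'])
def proj(f,p,T=None):
    T=np.array(f['cam_to_world']) if T is None else T
    c=np.linalg.inv(T)@np.append(p,1); return np.array([f['cx']+f['fx']*c[0]/c[2],f['cy']+f['fy']*c[1]/c[2]])
E
python3 - <<'E'
from h import *
np.set_printoptions(precision=4,suppress=True)
s=get_state(); print(s)
fs={}
for c in ('scene','top'):
    f=grab_frame(c); fs[c]=f; save(f,c+'0'); print(c,np.array(f['cam_to_world']),f['fx'])
    for n,z in (('lid',0.0),('lid_grip',.046),('mouth',.125),('canister',0),('lid_lug',.016),('tab_a',.05)):
        for fn in (spot_in,tip_of):
            try: print(c,n,fn.__name__,[(np.round(d['centre'],1),round(d['score'],2),at_z(f,d['centre'],z)[:2]) for d in fn(c,n)])
            except Exception as e: print(c,n,fn.__name__,e)
E
```

```text
pics
{'clock': 0.0, 'q': array([ 1.0468,  0.3269, -0.1936,  1.052 , -0.    ,  1.4366]), 'joint_velocities': array([-0.0005,  0.0006,  0.001 , -0.0024,  0.0011,  0.0004]), 'tau': array([  0.0004, -44.3398,  26.2443,   0.0155,  -0.0002,   0.    ]), 'position': array([0.2087, 0.5082, 0.2305]), 'eef_rot': array([-0.6083, -3.0816,  0.0025]), 'contact_force': array([ 0.0222,  0.8073, -0.6695]), 'wrist_torque': array([-0.0458,  0.0369,  0.008 ]), 'grasp_force': 0.0, 'finger_gap': 0.999676149738385}
scene [[-0.4351  0.5322 -0.7262  1.4429]
 [ 0.9004  0.2571 -0.351   0.416 ]
 [-0.0001 -0.8066 -0.5911  0.8388]
 [ 0.      0.      0.      1.    ]] 461.76685256533324
scene lid call [(array([386.3, 271.2]), 0.92, array([0.477 , 0.1388])), (array([396.8, 241.6]), 0.86, array([0.3313, 0.1203])), (array([438.8, 281.2]), 0.58, array([0.4545, 0.2821])), (array([364.4, 306.2]), 0.56, array([0.6324, 0.1352]))]
scene lid call [(array([395.7, 248.2]), 0.98, array([0.3643, 0.1281])), (array([384.2, 281.7]), 0.7, array([0.5213, 0.1486])), (array([365.9, 314.6]), 0.7, array([0.6584, 0.1497])), (array([436.4, 
[... 3360 characters left out ...]
4. , 266.9]), 0.69, array([0.497 , 0.2874]))]
top lid_lug call [(array([207.9, 278.2]), 0.94, array([0.4645, 0.3267])), (array([272.2, 334.7]), 0.67, array([0.3293, 0.1448])), (array([268.8, 275.5]), 0.64, array([0.4816, 0.167 ])), (array([266.7, 218.3]), 0.63, array([0.6358, 0.1863]))]
top tab_a call [(array([379.6, 277.2]), 0.73, array([ 0.4908, -0.1218])), (array([213.8, 268.9]), 0.65, array([0.4857, 0.3054])), (array([266. , 328.1]), 0.45, array([0.3444, 0.1577])), (array([290.6, 209.8]), 0.44, array([0.6547, 0.1202])), (array([278.9, 307.9]), 0.39, array([0.3968, 0.1295]))]
top tab_a call it knows: bowl, candlestick, canister, keepers, lid, lid_grip, lid_lug, lock_axis, mouth, mug, vase
```

```bash
python3 - <<'E'
import cv2
a=cv2.imread('pics/scene0.png')[170:360,230:500]; b=cv2.imread('pics/top0.png')[180:360,180:450]
cv2.imwrite('pics/both.png',cv2.resize(cv2.vconcat([a,b]),None,fx=2.0*0.8,fy=1.6,interpolation=cv2.INTER_CUBIC))
E
```

```text
(no output)
```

View pics/scene0.png

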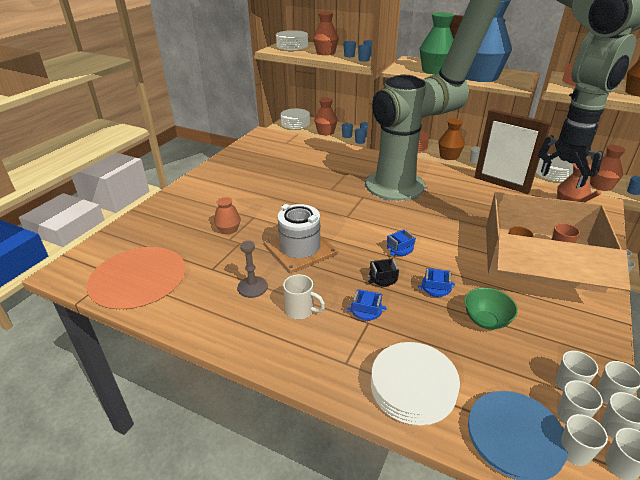

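View pics/both.png

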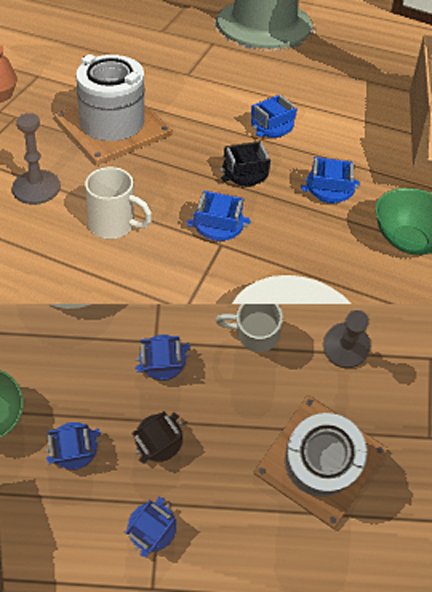

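The black lid is at scene (384,271) and top (279,262). The three blue look-alikes are at scene (398,241), (367,305) and (438,281). Only the black one fits the description. The open canister is at scene (299,230) and top (380,275). Next I'll look with the wrist camera over the lid and the mouth.

```bash
cat >> h.py <<'E'
def down(yaw): # yaw: heading of tool y
    y=np.array([np.cos(yaw),np.sin(yaw),0]); z=np.array([0,0,-1.]); return R.from_matrix(np.c_[np.cross(y,z),y,z]).as_rotvec()
E
python3 - <<'E'
from h import *
np.set_printoptions(precision=4,suppress=True)
f=grab_frame('wrist'); s=get_state(); print(np.array(f['T_tool_cam']),f['fx'])
M=R.from_rotvec(s['eef_rot']).as_matrix(); print('y heading',np.degrees(np.arctan2(M[1,1],M[0,1])))
for nm,p in (('lid',(0.517,0.143,0.30)),('can',(0.50,-0.125,0.38))):
    # put camera over target: offset
    y0=np.arctan2(M[1,1],M[0,1])
    best=None
    for yaw in (np.pi/2,-np.pi/2):
        rv=down(yaw); off=R.from_rotvec(rv).as_matrix()@np.array(f['T_tool_cam'])[:3,3]; 
        pos=np.array(p)-[off[0],off[1],0]
        q=ik(pos,rv)
        if q is not None:
            c=abs(q[5])
            if best is None or c<best[0]: best=(c,pos,rv,q)
    print(best)
    movep(best[1],best[2]); sleep(.2)
    s=get_state(); g=grab_frame('wrist'); save(g,'w_'+nm); T=wristT(g,s)
    np.savez('w_'+nm+'.npz',T=T,K=[g['fx'],g['fy'],g['cx'],g['cy']],img=g['img'])
    for n,z in ((('lid',0.0),('lid_grip',.046),('lid_lug',.016)) if nm=='lid' else (('mouth',.125),('keepers',.133),('canister',0))):
        print(n,[(np.round(d['centre'],1),round(d['score'],2),at_z(g,d['centre'],z,T)[:2]) for d in tip_of('wrist',n)])
print(get_state()['clock'])
E
python3 -c "
import cv2
a=cv2.imread('pics/w_lid.png');b=cv2.imread('pics/w_can.png')
cv2.imwrite('pics/w2.png',cv2.resize(cv2.hconcat([a[:,120:520],b[:,120:520]]),(800,480)))"
```

```text
[[-0.0004 -0.9487 -0.3163  0.0812]
 [ 1.     -0.0008  0.0009  0.002 ]
 [-0.0011 -0.3163  0.9487 -0.1435]
 [ 0.      0.      0.      1.    ]] 380.8124811477577
y heading 67.66627695668828
(np.float64(0.11136368318779022), array([0.5982, 0.141 , 0.3   ]), array([0.    , 3.1416, 0.    ]), array([0.1114, 0.4191, 0.1197, 1.2715, 0.    , 0.1114]))
lid [(array([330.8, 226.5]), 0.89, array([0.6487, 0.1521])), (array([322.8, 110.3]), 0.71, array([0.5151, 0.1424])), (array([457.1,  88.9]), 0.67, array([0.493 , 0.2881]))]
lid_grip [(array([329.5, 238. ]), 0.86, array([0.6482, 0.1498])), (array([327.6, 112.2]), 0.72, array([0.5171, 0.1473])), (array([468.8,  87. ]), 0.68, array([0.4938, 0.2843]))]
lid_lug [(array([348. ,  72.9]), 0.82, array([0.4786, 0.1685])), (array([362.6, 216.3]), 0.72, array([0.6316, 0.1886])), (array([324.7, 110.2]), 0.6, array([0.5151, 0.1445])), (array([496.9,  61.9]), 0.57, array([0.4681, 0.3208]))]
(np.float64(0.3392173124436666), array([ 0.5812, -0.127 ,  0.38  ]), array([0.    , 3.1416, 0.    ]), array([-0.3392,  0.3715,  0.2472,  1.4464,  0.    , -0.3392]))
mouth [(array([321. , 105.2]), 0.55, array([ 0.4939, -0.1266]))]
keepers [(array([323.8, 108.2]), 0.76, array([ 0.4968, -0.1238]))]
canister [(array([321.9, 108. ]), 0.92, array([ 0.4951, -0.1263])), (array([323.4, 108.5]), 0.59, array([ 0.4957, -0.1243]))]
5.0833
```

View pics/w2.png

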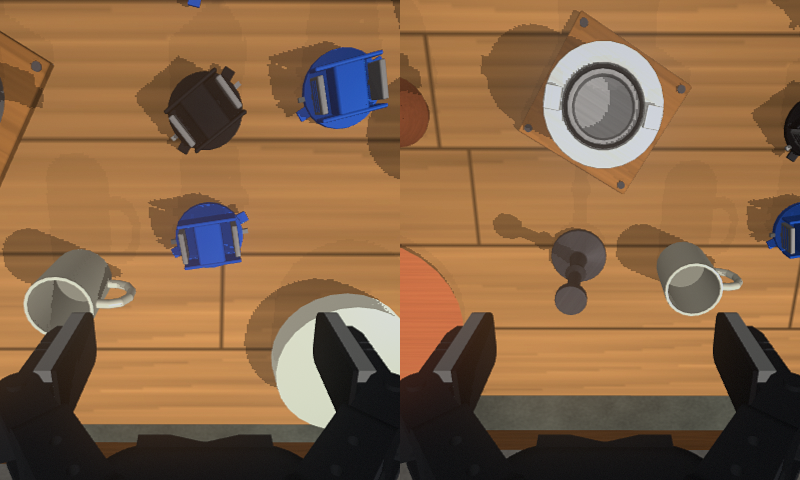

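The wrist view shows the lid's grey tabs at crop (183,127) and (230,92), with lugs at (228,72) and (183,147). Its y axis therefore heads about 126°. The collar hooks are at (552,97) and (653,117), giving a keeper heading of about 79° and a stop y heading of about 58°. I'll take close, centred looks at both.

```bash
python3 - <<'E'
from h import *
np.set_printoptions(precision=4,suppress=True)
for nm,p,hd in (('can2',(0.496,-0.1255,.245),100),('lid2',(0.516,0.1435,.166),126)):
    movep(np.array(p),down(np.radians(hd))); sleep(.3)
    s=get_state(); g=grab_frame('wrist'); save(g,nm); T=wristT(g,s); print(nm,s['position'])
    np.savez(nm+'.npz',T=T,K=[g['fx'],g['fy'],g['cx'],g['cy']],img=g['img'])
    for n,z in ((('lid_grip',.046),('lid_lug',.016),('lid',0)) if nm=='lid2' else (('mouth',.125),('keepers',.133),('canister',0))):
        print(n,[(np.round(d['centre'],1),round(d['score'],2),at_z(g,d['centre'],z,T)[:2]) for d in tip_of('wrist',n)])
print(get_state()['clock'])
E
python3 -c "
import cv2
a=cv2.imread('pics/can2.png');b=cv2.imread('pics/lid2.png')
cv2.imwrite('pics/w3.png',cv2.hconcat([a[:,120:520],b[:,120:520]]))"
```

```text
can2 [ 0.4972 -0.1258  0.2458]
mouth [(array([324.9, 224.1]), 0.93, array([ 0.4934, -0.1242]))]
keepers [(array([321.8, 231.6]), 0.68, array([ 0.4969, -0.1258]))]
canister [(array([323.4, 195.5]), 0.71, array([ 0.499 , -0.1246]))]
lid2 [0.5164 0.1426 0.1663]
lid_grip [(array([324.5, 232.1]), 0.96, array([0.5181, 0.1454])), (array([230.4, 362. ]), 0.95, array([0.6535, 0.1482])), (array([489.6, 311.3]), 0.85, array([0.4951, 0.2875])), (array([461.5,  45.7]), 0.69, array([0.3693, 0.1432]))]
lid_lug [(array([378.3, 199. ]), 0.97, array([0.4789, 0.1691])), (array([289.5, 345.9]), 0.77, array([0.6308, 0.1881])), (array([525. , 293.5]), 0.65, array([0.4699, 0.3218])), (array([497.9,   5.6]), 0.58, array([0.3275, 0.1518]))]
lid [(array([325.3, 213. ]), 0.94, array([0.5158, 0.1445])), (array([442.5,  58.1]), 0.77, array([0.3694, 0.1455])), (array([244.1, 332.8]), 0.6, array([0.6536, 0.1507])), (array([467.8, 285.4]), 0.57, array([0.4951, 0.2868]))]
7.85
```

View pics/w3.png

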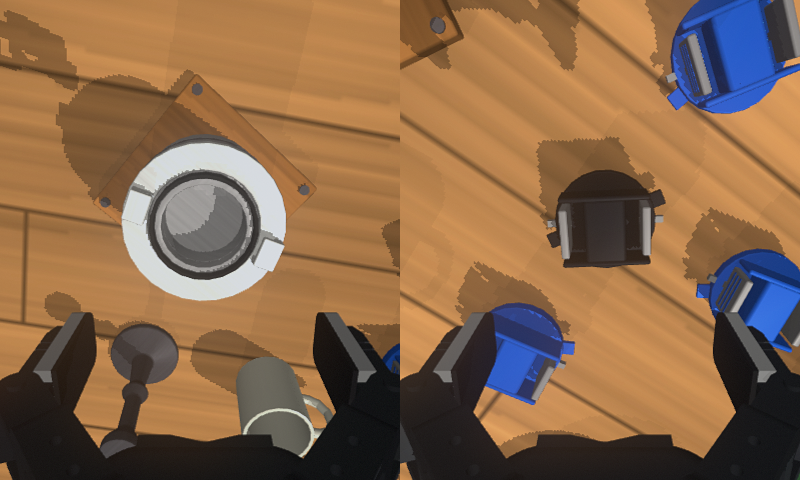

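Left panel: mouth at about (204,225), hooks at (137,205) and (268,252). Right panel: black lid at about (605,228), tabs at (565,235) and (646,228). I'll refine both with ellipse fits and a model overlay.

```bash
cat > ov.py <<'E'
import sys; from h import *
np.set_printoptions(precision=4,suppress=True)
def load(n):
    d=np.load(n+'.npz'); k=d['K']; return dict(fx=k[0],fy=k[1],cx=k[2],cy=k[3]),d['T'],d['img'].copy()
def circ(r,z,c,a0=0,a1=2*np.pi): a=np.linspace(a0,a1,60); return np.c_[c[0]+r*np.cos(a),c[1]+r*np.sin(a),0*a+z]
def draw(im,f,T,pts,col,sc,o):
    p=np.array([(proj(f,q,T)-o)*sc for q in pts]); cv2.polylines(im,[np.int32(p*16)],False,col,1,cv2.LINE_AA,4)
def crop(img,o,w,h,sc): return cv2.resize(img[o[1]:o[1]+h,o[0]:o[0]+w],None,fx=sc,fy=sc,interpolation=cv2.INTER_CUBIC)
def rotz(a,pts,c): 
    p=np.array(pts,float); q=R.from_euler('z',a).apply(p); q[:,:2]+=c; return q
E
cat > fit.py <<'E'
from ov import *
f,T,img=load('can2'); g=img.max(2).astype(int)
# seal: dark ring near mouth -> radial scan from centre, outermost dark->white transition
c=proj(f,[.496,-.1255,.13],T); pts=[]
for a in np.linspace(0,2*np.pi,180,endpoint=False):
    rr=np.arange(25,75,.25); x=np.int32(np.round(c[0]+rr*np.cos(a))); y=np.int32(np.round(c[1]+rr*np.sin(a))); v=g[y,x]
    i=np.where(v<60)[0]
    if len(i): pts.append(at_z(f,[c[0]+rr[i[-1]]*np.cos(a),c[1]+rr[i[-1]]*np.sin(a)],.130,T)[:2])
from scipy.optimize import least_squares
P=np.array(pts); r=least_squares(lambda u:np.hypot(*(P-u[:2]).T)-u[2],[.496,-.1255,.039],loss='soft_l1',f_scale=.0005); print('seal',r.x,np.abs(r.fun).mean()); m=r.x[:2]
kh=np.radians(79); sc=2
o=np.array([220,120]); A=crop(img,o,200,200,sc)
draw(A,f,T,circ(.039,.130,m),(255,0,0),sc,o); draw(A,f,T,circ(.031,.125,m),(0,255,0),sc,o)
for h in (kh,kh+np.pi):
    draw(A,f,T,rotz(h,[[.0415,-.011,.136],[.0415,.011,.136],[.055,.011,.136],[.055,-.011,.136],[.0415,-.011,.136]],m),(255,0,255),sc,o)
f,T,img=load('lid2'); c=np.array([.517,.1445]); th=np.radians(127.1-90)
o2=np.array([225,120]); B=crop(img,o2,200,200,sc); B=np.clip(B.astype(float)*1.6,0,255).astype(np.uint8)
draw(B,f,T,circ(.0395,.024,c),(255,0,0),sc,o2)
draw(B,f,T,rotz(th,[[.026,.032,.052],[-.026,.032,.052],[-.026,-.032,.052],[.026,-.032,.052],[.026,.032,.052]],c),(0,255,0),sc,o2)
for s in (1,-1): draw(B,f,T,rotz(th,[[.018*s,.032*s,.055],[-.018*s,.032*s,.055]],c),(255,255,0),sc,o2)
for h in (110,290): 
    a=np.radians(h); draw(B,f,T,rotz(th+a,[[.0395,-.006,.018],[.049,-.006,.018],[.049,.006,.018],[.0395,.006,.018]],c),(255,0,255),sc,o2)
cv2.imwrite('pics/ov.png',cv2.hconcat([A,B])[:,:,::-1])
E
python3 fit.py
```

```text
seal [ 0.4949 -0.1248  0.0386] 0.0008585398067578847
```

View pics/ov.png

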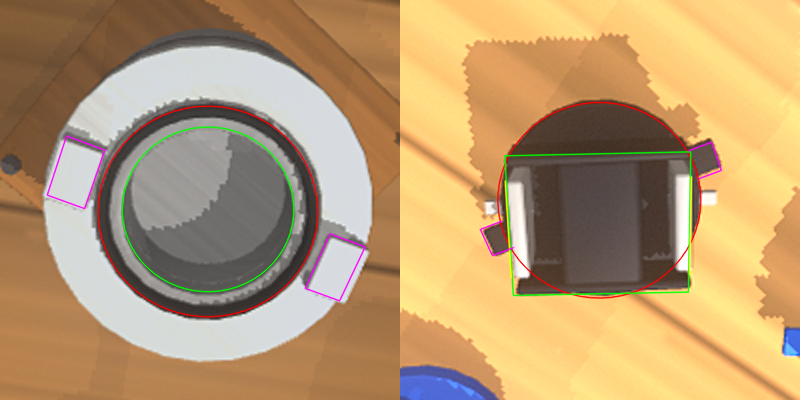

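The overlay fits: seal radius 38.6 mm against 39 expected, with hooks, handle and lugs all on their outlines. That gives the lid at (0.517, 0.1445) with y heading 127°, the mouth at (0.495, -0.125) and the stop heading at about 58°. Now I'll grasp.

```bash
cat >> h.py <<'E'
def goto(p,hd,v=.15,tries=2,**k):
    """line move with feedback on the steady position error"""
    p=np.array(p,float); c=p.copy()
    for i in range(tries):
        r=move_l(c,v if i==0 else .03,rot=down(np.radians(hd)),**k); sleep(.15)
        if r: return r
        e=p-get_state()['position']
        if np.linalg.norm(e)<4e-4: break
        c=c+e
    return False
def rep(t=''):
    s=get_state(); M=R.from_rotvec(s['eef_rot']).as_matrix()
    print(t,'t%.1f'%s['clock'],'pos',np.round(s['position'],4),'hd %.1f'%np.degrees(np.arctan2(M[1,1],M[0,1])),'F',np.round(s['contact_force'],1),'M',np.round(s['wrist_torque'],2),'gap %.3f gf %.1f'%(s['finger_gap'],s['grasp_force'])); return s
E
python3 - <<'E'
from h import *
L=[.517,.1445]; hd=127.1
goto(L+[.10],hd); rep()
print(goto(L+[.024],hd,v=.06,tries=2,until_force=8)); rep('down')
grab(27); sleep(.2); rep('grab')
g=grab_frame('wrist'); save(g,'grab')
E
```

```text
t9.0 pos [0.516  0.1444 0.0989] hd 127.1 F [-0.5  0.6 -0.1] M [ 0.01  0.03 -0.02] gap 0.996 gf 0.0
False
down t10.9 pos [0.5167 0.1445 0.0236] hd 127.1 F [0.1 0.4 0.1] M [ 0.01 -0.04 -0.01] gap 0.996 gf 0.0
grab t11.6 pos [0.5172 0.1447 0.0247] hd 127.1 F [-2.2  0.1  8.5] M [-0.04  0.39  0.03] gap 0.591 gf 27.0
```

View pics/grab.png

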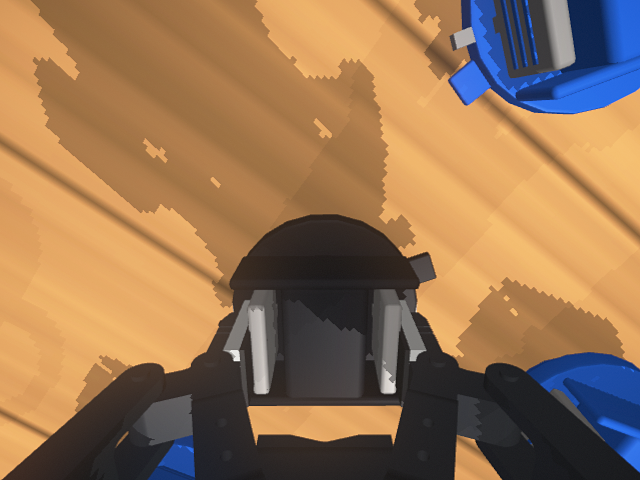

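The tabs are squeezed between the pads, no pawl shows, and the lid is centred at about (325,340). Next: lift, carry it over the mouth at heading 105° (47° before the stop), and lower until contact.

```bash
python3 - <<'E'
from h import *
m=[.4949,-.1248]; hd=105
p=get_state()['position']; move_l([p[0],p[1],.20],.12); sleep(.2); rep('lift')
goto(m+[.20],hd,v=.2); rep('over')
goto(m+[.165],hd,v=.08); s=rep('above'); f0=s['contact_force'][2]
# descend gently with force stop
r=move_l([m[0],m[1],.1445],.03,until_force=6); sleep(.1); rep('in %s'%r)
g=grab_frame('wrist'); save(g,'in')
g=grab_frame('scene'); save(g,'in_s')
E
```

```text
lift t13.4 pos [0.5169 0.1446 0.1995] hd 127.1 F [ 0.4 -0.6 -3.1] M [-0.01 -0.01 -0.03] gap 0.586 gf 28.8
over t15.5 pos [ 0.4949 -0.1256  0.2   ] hd 105.0 F [ 0.2  0.5 -3.4] M [ 0.05 -0.01  0.02] gap 0.585 gf 28.7
above t16.6 pos [ 0.4944 -0.1246  0.1644] hd 105.0 F [-0.  -0.3 -1.9] M [ 0.03  0.01 -0.07] gap 0.585 gf 28.7
in True t17.4 pos [ 0.4959 -0.1254  0.145 ] hd 105.0 F [ 3.8 -1.6 -3.2] M [-0.38 -0.82  0.07] gap 0.585 gf 29.0
```

Contact came at about 5 mm into the bore, just past the taper, with a side force of +3.8 / −1.6 N. I'll correct sideways by that force while lowering in small steps, stopping at about 15 N of press.

```bash
python3 - <<'E'
from h import *
rv=down(np.radians(105)); base=-3.1
c=np.array([.4956,-.1252,.1445]); move_l(c,.02,rot=rv); sleep(.1); rep()
for i in range(30):
    s=get_state(); F=s['contact_force']
    push=F[2]-base
    if i%2==0: rep(str(i))
    if push>13 or np.hypot(F[0],F[1])>15: break
    c[:2]+=np.clip(F[:2]*1.5e-4,-5e-4,5e-4)
    c[2]-= .001 if push<8 else .0005
    move_l(c,.02); sleep(.08)
rep('end'); print(c); np.save('c.npy',c)
E
```

```text
t17.8 pos [ 0.4959 -0.1254  0.1446] hd 105.0 F [ 3.8 -0.8 -2.5] M [-0.42 -0.91 -0.02] gap 0.588 gf 29.2
0 t17.8 pos [ 0.4959 -0.1254  0.1446] hd 105.0 F [ 3.8 -0.8 -2.5] M [-0.42 -0.91 -0.02] gap 0.588 gf 29.2
2 t18.5 pos [ 0.4961 -0.1255  0.1423] hd 105.0 F [ 1.6 -1.2 -1.7] M [-0.35 -0.51  0.03] gap 0.583 gf 29.1
4 t19.1 pos [ 0.4964 -0.1255  0.1406] hd 105.0 F [-1.4  0.4  2.6] M [ 0.12  0.36 -0.04] gap 0.587 gf 30.4
6 t19.8 pos [ 0.4965 -0.1256  0.1386] hd 105.0 F [-1.4  1.1  4.3] M [ 0.25  0.34 -0.04] gap 0.586 gf 30.9
8 t20.5 pos [ 0.4964 -0.1256  0.1373] hd 105.0 F [-1.1  0.4  5.1] M [0.18 0.23 0.03] gap 0.586 gf 31.3
10 t21.1 pos [ 0.4964 -0.1256  0.1361] hd 105.0 F [-0.1  0.7  6. ] M [0.21 0.22 0.02] gap 0.583 gf 31.6
12 t21.8 pos [ 0.4965 -0.1255  0.1358] hd 105.0 F [-2.5  0.4 11.4] M [0.3  0.51 0.01] gap 0.587 gf 33.1
end t21.8 pos [ 0.4965 -0.1255  0.1358] hd 105.0 F [-2.5  0.4 11.4] M [0.3  0.51 0.01] gap 0.587 gf 33.1
[ 0.49524404 -0.12498989  0.1345    ]
```

The disc has seated on the rim at TCP z 0.1358, where 0.1357 was predicted, with a press of about 14 N. Now I'll turn clockwise, holding the press and watching the torque.

```bash
cat > turn.py <<'E'
from h import *
base=-3.1; c=np.load('c.npy'); hd=105.
while hd>40:
    hd-= 4 if hd>70 else 1.
    move_l(c,.05,rot=down(np.radians(hd))); sleep(.02 if hd>70 else .05)
    s=get_state(); F=s['contact_force']; push=F[2]-base; Mz=s['wrist_torque'][2]
    if hd>70 or int(hd)%2==0 or abs(Mz)>.4: s=rep('%.0f'%hd)
    if abs(Mz)>.6 or np.linalg.norm(F)>35: print('STOP'); break
    c[:2]+=np.clip(F[:2]*1e-4,-3e-4,3e-4)
    c[2]+=np.clip((push-15)*6e-5,-3e-4,3e-4)
np.save('c.npy',c); np.save('hd.npy',hd); rep('end')
E
python3 turn.py
```

```text
101 t22.1 pos [ 0.4967 -0.1258  0.1359] hd 101.0 F [-1.3  0.7 10.5] M [ 0.18  0.33 -0.06] gap 0.586 gf 32.8
97 t22.3 pos [ 0.4968 -0.1259  0.1358] hd 97.0 F [-1.6  0.2 10.7] M [ 0.12  0.27 -0.06] gap 0.586 gf 32.8
93 t22.6 pos [ 0.4967 -0.126   0.1358] hd 93.0 F [-0.9 -0.2 10.9] M [ 0.01  0.28 -0.06] gap 0.584 gf 32.8
89 t22.9 pos [ 0.4967 -0.126   0.1358] hd 89.0 F [-1.  -0.7 11.2] M [ 0.02  0.19 -0.1 ] gap 0.588 gf 32.8
85 t23.1 pos [ 0.4967 -0.1261  0.1358] hd 85.0 F [-1.4  0.2 10.9] M [ 0.01  0.24 -0.07] gap 0.581 gf 32.9
81 t23.4 pos [ 0.4967 -0.1264  0.1358] hd 81.0 F [-0.8 -0.8 12.2] M [-0.12  0.12 -0.03] gap 0.582 gf 32.9
77 t23.7 pos [ 0.4966 -0.1265  0.1358] hd 77.0 F [-0.3 -0.9 11.3] M [-0.15  0.13 -0.04] gap 0.591 gf 32.8
73 t23.9 pos [ 0.4966 -0.1265  0.1358] hd 73.0 F [-0.5 -0.7 11. ] M [-0.11  0.16 -0.09] gap 0.586 gf 32.9
68 t24.5 pos [ 0.4966 -0.1265  0.1358] hd 68.0 F [ 0.2 -0.5 11.8] M [-0.06  0.11  0.1 ] gap 0.586 gf 33.0
66 t25.1 pos [ 0.4966 -0.1267  0.1358] hd 66.0 F [ 0.  -0.6 11.3] M [-0.12  0.13  0.14] gap 0.585 gf 33.0
64 t25.7 pos [ 0.4966 -0.1269  0.1358] hd 64.0 F [-0.6 -0.2 11.3] M [-0.16  0.2   0.19] gap 0.583 gf 33.1
62 t26.3 pos [ 0.4966 -0.1271  0.1359] hd 62.0 F [ 0.5 -1.  11.4] M [-0.19  0.2   0.15] gap 0.589 gf 33.1
60 t26.9 pos [ 0.4966 -0.1272  0.1358] hd 60.0 F [-1.1 -0.4 12.3] M [-0.1   0.18  0.13] gap 0.585 gf 33.2
58 t27.5 pos [ 0.4968 -0.1274  0.1358] hd 58.0 F [ 1.  -0.7 11.5] M [-0.15  0.    0.32] gap 0.587 gf 32.9
57 t27.8 pos [ 0.4972 -0.1277  0.1359] hd 57.1 F [ 1.8 -1.  10.6] M [-0.19 -0.11  0.52] gap 0.585 gf 32.8
56 t28.1 pos [ 0.4972 -0.1277  0.1359] hd 56.2 F [ 0.5 -1.8 11.9] M [-0.32 -0.02  1.02] gap 0.587 gf 33.8
STOP
end t28.1 pos [ 0.4972 -0.1277  0.1359] hd 56.2 F [ 0.5 -1.8 11.9] M [-0.32 -0.02  1.02] gap 0.587 gf 33.8
```

The stop was felt at a heading of about 57°, where 58° was predicted. I'll ease the torque, release while still lightly pressing, back off and look.

```bash
python3 - <<'E'
from h import *
c=np.load('c.npy')
move_l(c,.05,rot=down(np.radians(57.))); sleep(.15); rep('eased')
let_go(); sleep(.3); s=rep('open')
p=s['position']; move_l([p[0],p[1],.255],.12); sleep(.3); s=rep('up')
g=grab_frame('wrist'); save(g,'done'); T=wristT(g,s)
np.savez('done.npz',T=T,K=[g['fx'],g['fy'],g['cx'],g['cy']],img=g['img'])
for n,z in (('lid_grip',.158),('lid_lug',.128)): print(n,[(np.round(d['centre'],1),round(d['score'],2),at_z(g,d['centre'],z,T)[:2]) for d in tip_of('wrist',n)])
a=g['img'][110:360,190:450]
f=grab_frame('scene'); save(f,'done_s')
b=f['img'][180:280,240:344]
cv2.imwrite('pics/done2.png',cv2.hconcat([cv2.resize(a,(400,385)),cv2.resize(b,(400,385),interpolation=cv2.INTER_CUBIC)])[:,:,::-1])
E
```

```text
eased t28.5 pos [ 0.4973 -0.1276  0.1359] hd 57.1 F [ 0.9 -0.9 12.4] M [-0.17 -0.02  0.54] gap 0.585 gf 33.1
open t29.3 pos [ 0.4944 -0.1261  0.1338] hd 57.0 F [-0.1  0.4  0.1] M [-0.   -0.01 -0.05] gap 1.000 gf 0.0
up t30.7 pos [ 0.4942 -0.126   0.2546] hd 57.0 F [0.8 0.  0.9] M [-0.05 -0.    0.02] gap 1.003 gf 0.0
lid_grip [(array([325.1, 243.9]), 0.57, array([ 0.49676421, -0.12436292]))]
lid_lug [(array([383.3, 210.9]), 0.88, array([ 0.50728474, -0.08047308]))]
```

View pics/done2.png

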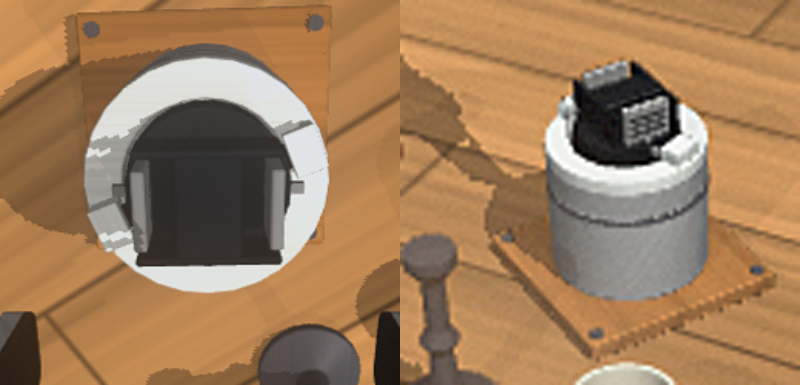

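Both pawls show out at crop (118,190) and (297,187), just clockwise of the hooks at (105,220) and (303,155), and the tabs look symmetric. One overlay will check height, angle and tab extension against the model.

```bash
cat > chk.py <<'E'
from ov import *
f,T,img=load('done'); sc=3; o=np.array([225,140]); A=crop(img,o,200,170,sc); A=np.clip(A*1.5,0,255).astype(np.uint8)
c=np.array([.4955,-.1253]); hd=57.5; th=np.radians(hd-90); z0=.112
draw(A,f,T,circ(.0395,z0+.024,c),(255,0,0),sc,o)
draw(A,f,T,rotz(th,[[.026,.032,z0+.052],[-.026,.032,z0+.052],[-.026,-.032,z0+.052],[.026,-.032,z0+.052],[.026,.032,z0+.052]],c),(0,255,0),sc,o)
for s in (1,-1):
    draw(A,f,T,rotz(th,[[.018*s,.032*s,z0+.055],[-.018*s,.032*s,z0+.055]],c),(255,255,0),sc,o)
    draw(A,f,T,rotz(th,[[.0025,.0395*s,z0+.0235],[.0025,.045*s,z0+.0235],[-.0025,.045*s,z0+.0235],[-.0025,.0395*s,z0+.0235]],c),(255,0,255),sc,o)
cv2.imwrite('pics/chk.png',A[:,:,::-1])
E
python3 chk.py
```

```text
(no output)
```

View pics/chk.png

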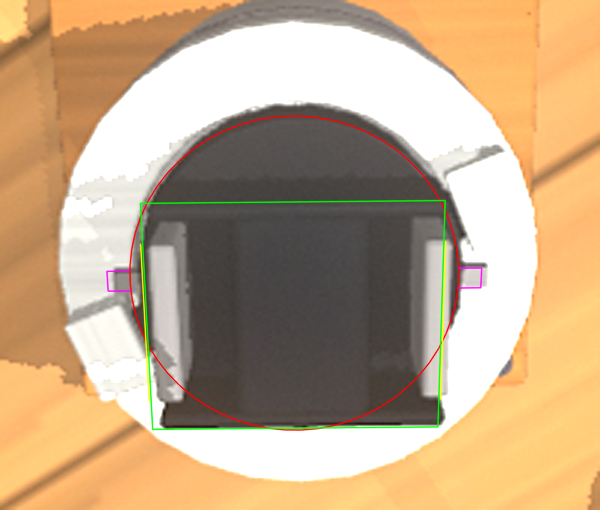

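The check holds. Both pawl tips lie 186 px from the handle centre against 188 in the model, so both are fully out and symmetric. The heading is at the stop and the height matches the locked level. The gripper is clear, so I'll hand in.

```bash
python3 -c "
from h import *
rep(); print(sign_off())"
```

```text
t30.9 pos [ 0.4944 -0.1261  0.2549] hd 57.0 F [ 0.5 -0.3  0.2] M [-0.02  0.03 -0.03] gap 1.002 gf 0.0
the job is handed in; nothing more can be done
None
```

I closed the canister and handed the job in at about 31 s: the lid was seated with about 14 N and turned clockwise to its stop (about 1 N m), and after release both pawls showed fully out and the gripper was clear.

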